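# Scan the green tray's label with a contact scanner

### The arm

A 7-joint arm with a two-finger parallel gripper is mounted at the origin on a cart in front of the work surface, level with it; the furniture and walls round the work are solid. World frame = base frame: x ahead of the robot, y to its left, z up, the work surface at z = 0. Lengths are in m, angles in rad, forces in N, time in s.
With the tool pointing down it reaches from about 0.425 to 0.925 m from the base axis. Payload 6.8 kg.
Tool frame: the origin (TCP) lies on the mounting face of the last link; the fingertips stand 173 mm ahead of it and the grasp point (between the pads) lies 155 mm ahead of it; z points along the fingers, y is the line along which they close (so a half turn about z gives the same grasp; the last joint's range is limited). The gripper opens to 85 mm and grips with 20 to 120 N. Pads are 22 mm wide; open, the fingers measure 114 mm over their backs; the gripper's body (76 mm by 85 mm) begins 54 mm behind the grasp point. The pads swing forward as they close: fully open they stand 13 mm farther back than shut.
Start: joints at [1.189, 0.477, 0.022, 1.555, -0.011, 1.109, -0.083], TCP at [0.183, -0.65, 0.405] pointing down, gripper open.
Joint ranges: [-2.96, 2.96], [-0.34, 2.1], [-1.41, 1.46], [0.24, 2.44], [-1.37, 4.51], [0.17, 1.92], [-2.96, 2.96]. Speed limits (rad/s): [2.39, 2.39, 3.14, 3.14, 3.14, 3.14, 3.14].

### API

Orientations are given as a rotation vector (axis times angle).
In Python, from bench import r gives the robot as it stands.
- The arm moves only by the tool carry_out, never from a script. Its argument "moves" is a list of rows, each a list of 5 numbers: the shift along the tool's x, y, z in m, then the turn about the tool's z in rad, then the finger opening in m, from 0 to 0.0854. In form: [[dx, dy, dz, roll, claw], ...]. A call has exactly 8 rows; each row is the pose to reach, as a shift and turn from the pose commanded when the call began, along the tool's axes at that moment; what a row does not reach only later rows make up. A row lasts 1/10 s, in which the tool goes at most 50 mm and 8.59 degrees, less where a joint would pass 70% of its speed; a pose out of reach is approached as far as the arm can. A call with a gripper value outside its range is refused whole. The fingers move at their own pace and stop on an object; "force" is the grip in N (left out, the last holds). Time passes only in rows, so rows that repeat a pose let the fingers close, or fill a call up. It gives the time, the measured TCP pose, the force, the opening and the grip force at its end, in the units of the state.
- r.get_obs(): the state, without advancing time (a new reading comes with each control period).
- r.grab_frame(name): name is "scene" or "top"; returns the picture (400x640x3 uint8, red, green, blue); there is no depth.
- r.calibration(name): a dict with "fx", "fy", "cx", "cy" (pixels), "rvec" (rotation vector, rad) and "tvec" (3), from world to camera coordinates, as OpenCV has them. Camera axes: x right, y down, z forward; pixel columns grow to the right and rows downward; lengths in m; the calibration is good to about 2 mm. A picture is of the moment at which its call begins. calibration takes no time and is no camera call.
- r.hand_in(): hands the job in; it is judged then, once.
The state is a dict: "clock": time; "joints": joint angles; "qvel": joint speeds; "tau": joint torques, N m; "tcp_pos": TCP position; "orientation": TCP orientation; "contact_force": force on the tool from outside, world axes, zero at the start; "moment": the same for the moment, N m; "grip_width": finger opening in m; "gripper_force": force on a finger pad.
Only numpy, scipy, OpenCV 4.12 (cv2) and the standard library are available. Lean on these libraries where they do the work, as an engineer would, in place of code of your own. Each camera call takes 0.05 s, during which the arm holds its last target. There are 200 camera calls.

### The job

Take the hand scanner out of its rest and press its nose squarely on the middle of the green tray's bar-code label: the tray slides back until it meets its stop, and then the sprung nose sinks in. Hold it steady there for about one and a half seconds with the nose pushed in roughly half way, never fully, then stand the scanner back in its rest, leaving the green tray pushed in and the blue tray and the can, mug and tin as they are.

Things in the scene. Friction and masses are not known exactly. Their poses are not given: they have to be found in the camera images.
- scanner_grip (a point): Loose hand scanner, 0.25 kg: upright flat-sided grey grip 44(x) x 24(y) x 104(z) mm; barrel 26 mm high, 24 wide runs forward and 35 deg down. Point: middle of the grip, 75 mm above its foot; x forward, y across (grip across y from above), z up. The nose axis runs through this point along (0.819, 0, -0.574) of these axes; the nose tip is 102 mm along it. Starts upright in the dock, facing its way.
- nose_tip (a point): Centre of the flat rubber mouth at the tip of the scanner's sprung orange nose (mouth 23.5 mm wide along the scanner's y, 16 mm high); z points out of the nose, the way the scanner aims; y as the scanner's y. A push along z passes through the grip point.
- nose (a joint): How far the orange nose is pushed into the barrel, m: 0 out, 0.012 fully in. Spring: it starts to move at 1.4 N and takes 0.7 N more per mm (5.6 N half way, 9.8 N fully in). About 24 mm of nose with a thin white ring shows when it is out. A read needs it 3 to 9.5 mm in.
- green_label: Barcode plate 54(x) x 74(y) mm on the sloping front of the green tray in a fixed white housing 112 wide, 130 high. Origin: label face centre, 61 mm above the worktop; z: outward normal, toward the robot side and 15 deg above level; x up the slope; y level. The tray slides only level, straight back along -z's level part, friction 1.5 N, and meets a hard hidden stop after 20 to 45 mm (unknown).
- blue_label: The same plate on the blue tray of the other housing, which must not be moved. The two housings may stand either way round.
- dock: The scanner's rest, black, fixed: base plate 82 (x) x 64 (y) x 8 mm, origin at the middle of its underside, x the way the scanner's nose faces. Its pocket is 52 mm (x) x 32 mm (y) inside, floor 8 mm above the origin; side walls 30 mm high, end walls 24 mm. The standing scanner's grip point is straight above the origin, 83 mm up.
- can: Bystander: tall soda can, 66 mm across, 168 mm high, origin under its centre.
- mug: Bystander: white mug with dots, 78 x 114 x 93 mm, origin under its centre.
- tin: Bystander: low tuna tin, 86 mm across, 40 mm high, origin under its centre.

How it is judged:
On the way, in this order (a step that is already met when the one before it is completed fails the run):
1. the scanner is lifted out of its rest (height (world z) of scanner_grip above 0.11 m), for 0.1 s.
2. the nose is held for one second on the green label: within 11 mm (up the slope) and 12 mm (across) of its centre, within 8 degrees of square, pushed in 3 to 9.5 mm (value of joint nose between 0.003 and 0.0095 m and x of nose_tip in the frame of green_label between -0.011 and 0.011 m and y of nose_tip in the frame of green_label between -0.012 and 0.012 m and z of nose_tip in the frame of green_label between -0.004 and 0.004 m and angle between the z axis of nose_tip and the z axis of green_label, either way round below 0.14 rad), for 1 s.
At the end, for the whole second after the job is handed in: Scanner upright (6 deg) in its rest, nose forward and sprung out: grip point within 10 mm of the dock's centre, 77 to 90 mm above its underside, 17 deg of its heading; green label at least 12 mm from its start; blue label within 8 mm, can, mug and tin within 20 mm of their starts (horizontal distance between scanner_grip and dock below 0.01 m and z of scanner_grip in the frame of dock between 0.077 and 0.09 m and angle between scanner_grip's own z axis and vertical below 0.1 rad and angle between the x axis of scanner_grip and the x axis of dock, either way round below 0.3 rad and value of joint nose below 0.002 m and distance of green_label from where it was at the start of the episode above 0.012 m and x of nose_tip in the frame of dock between 0.05 and 0.12 m and distance of blue_label from where it was at the start of the episode below 0.008 m and distance of each of can, mug, tin from where it was at the start of the episode below 0.02 m); the robot touches nothing.
It fails at once if the nose is rammed fully in (more than 11.5 mm) (value of joint nose above 0.0115 m).
It fails at once if the blue tray is moved by more than 8 mm (distance of blue_label from where it was at the start of the episode above 0.008 m).
It fails at once if the can is moved by more than 20 mm (distance of can from where it was at the start of the episode above 0.02 m).
It fails at once if the mug is moved by more than 20 mm (distance of mug from where it was at the start of the episode above 0.02 m).
It fails at once if the tuna tin is moved by more than 20 mm (distance of tin from where it was at the start of the episode above 0.02 m).
It also fails if it takes over 58 s, if anything falls off the work surface, if the arm or the gripper's body presses on something with over 40 N, if the wrist force passes 120 N, or if a joint passes its speed limit or range.

## Working session

There is one attempt and no reset: what is moved stays moved. The work goes in short steps, Python scripts to look and compute and a tool call to move; the robot and the scene stay as the last step left them, time stands still between calls to the robot, and variables do not carry over. Pictures are saved under pics/ and viewed, at most 12 in all, crops included, and the job is handed in when it is done.

Besides the shell and the picture viewer there is one more tool, called after "Request:" as name(argument=value, ...), one argument or row to a line, values as JSON. carry_out: Moves the arm, as the interface text tells. Its arguments: {"type":"object","properties":{"moves":{"type":"array","items":{"type":"array","items":{"type":"number"}}},"force":{"type":"number"}},"required":["moves"]}

```bash
mkdir -p pics; ls; python3 - <<'E'
from bench import r
import cv2
for n in("scene","top"):
    f=r.grab_frame(n); cv2.imwrite(f"pics/{n}0.png",f[:,:,::-1]); 
    c=r.calibration(n); print(c)
    import numpy as np
    R=cv2.Rodrigues(np.array(c["rvec"],float))[0]; print("cam", -R.T@np.array(c["tvec"]).ravel())
print(r.get_obs())
E
```

```text
pics
{'fx': 509.36259575995086, 'fy': 509.36259575995086, 'cx': 315.6460760095978, 'cy': 192.15980636006165, 'rvec': array([ 2.56092933, -0.53656687,  0.13515004]), 'tvec': array([-0.46340923,  0.30462358,  1.56220784])}
cam [ 0.22437604 -0.67482248  1.49743347]
{'fx': 425.40096071579273, 'fy': 425.40096071579273, 'cx': 318.21324500090634, 'cy': 205.73415990485094, 'rvec': array([ 2.14099191, -2.08033158,  0.22203063]), 'tvec': array([0.07393428, 0.56997817, 1.35151049])}
cam [0.27395479 0.08602094 1.44030246]
{'clock': 0.1, 'joints': array([ 1.18889758,  0.47771939,  0.02233277,  1.55632428, -0.01151478,
        1.10930945, -0.08308476]), 'qvel': array([-0.00086448, -0.00261902, -0.00058602, -0.00222302,  0.00109689,
        0.00078223,  0.00213191]), 'tau': array([ 5.36973224e-03, -5.97765219e+01,  1.61427900e+00, -2.81955296e+01,
        1.28297601e-02,  4.98217531e-03, -3.27848745e-06]), 'tcp_pos': array([ 0.18246566, -0.64961952,  0.40383315]), 'orientation': array([-3.11060587e+00, -4.28580199e-01,  5.05846359e-04]), 'contact_force': array([ 0.83328336,  0.58013449, -0.03862955]), 'moment': array([-0.04026853, -0.11270912, -0.02690411]), 'gripper_force': 0.0, 'grip_width': 0.08528398725503057}
```

View pics/scene0.png

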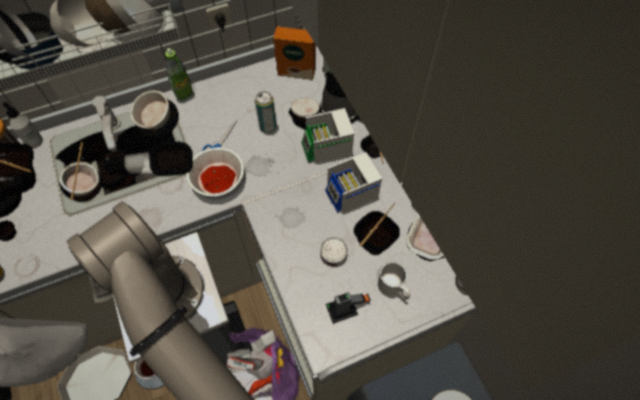

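View pics/top0.png

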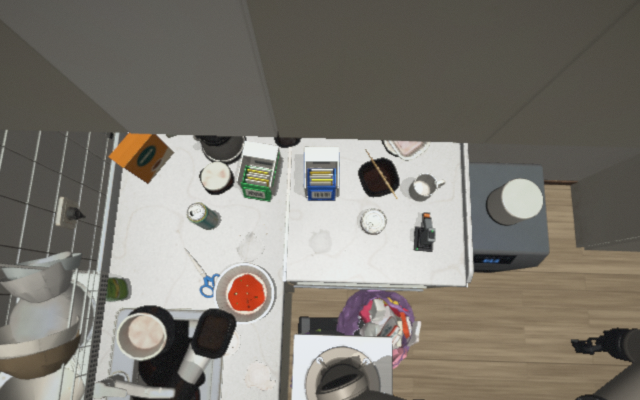

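The scene view shows the green housing at about (328,135), blue at (353,183) and the dock with scanner at (347,303), nose to the right. In the top view, up is +x: green (258,175), blue (322,175), scanner (425,232) with its nose up, tin (373,221), mug (424,187), can (203,215). Next I'll zoom in.

```bash
cat > h.py <<'E'
from bench import r
import cv2, numpy as np
def cam(n):
    c=r.calibration(n); R=cv2.Rodrigues(np.array(c["rvec"],float))[0]; t=np.array(c["tvec"],float).ravel()
    K=np.array([[c["fx"],0,c["cx"]],[0,c["fy"],c["cy"]],[0,0,1]]); return K,R,t
def ray(n,uv):
    K,R,t=cam(n); d=R.T@np.linalg.inv(K)@np.array([uv[0],uv[1],1.]); return -R.T@t, d/np.linalg.norm(d)
def onz(n,uv,z):
    o,d=ray(n,uv); return o+d*(z-o[2])/d[2]
def tri(uvs,uvt):
    (a,d),(b,e)=ray("scene",uvs),ray("top",uvt)
    s=np.linalg.lstsq(np.c_[d,-e],b-a,rcond=None)[0]; p,q=a+s[0]*d,b+s[1]*e
    return (p+q)/2, np.linalg.norm(p-q)
def proj(n,P):
    K,R,t=cam(n); q=K@(R@np.array(P,float)+t); return q[:2]/q[2]
E
python3 - <<'E'
import cv2,numpy as np
s=cv2.imread('pics/scene0.png');t=cv2.imread('pics/top0.png')
def crop(im,x,y,w,h,k): return cv2.resize(im[y:y+h,x:x+w],(w*k,h*k),interpolation=cv2.INTER_CUBIC)
# each 50x37... panels 400x300
a=np.vstack([np.hstack([crop(s,315,275,80,60,5),crop(t,385,200,80,60,5)]),np.hstack([crop(s,295,100,100,75,4),crop(t,230,140,100,75,4)])])
cv2.imwrite('pics/z1.png',a)
E
```

```text
(no output)
```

View pics/z1.png

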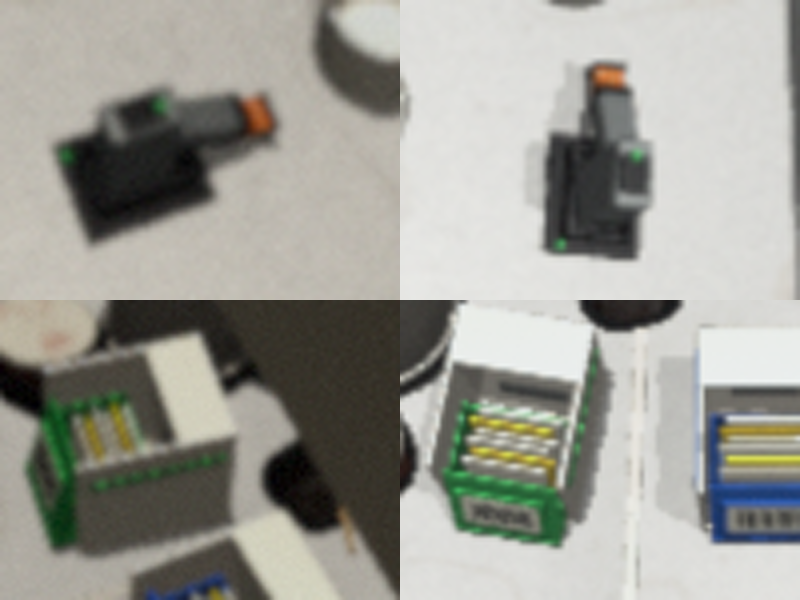

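The crops show the grip top at about (632,175), the dock plate corners at (550,133), (546,250), (637,257), and the green label in the top crop near (502,519).

```bash
python3 - <<'E'
from h import *
np.set_printoptions(precision=4,suppress=True)
T1=lambda X,Y:(385+(X-400)/5-.4,200+Y/5-.4); S1=lambda X,Y:(315+X/5-.4,275+Y/5-.4)
T2=lambda X,Y:(230+(X-400)/4-.4,140+(Y-300)/4-.4); S2=lambda X,Y:(295+X/4-.4,100+(Y-300)/4-.4)
print("plate top", [onz("top",T1(*p),.008)[:2] for p in((550,133),(546,250),(637,257))])
print("plate scene",[onz("scene",S1(*p),.008)[:2] for p in((54,145),(92,242),(213,195))])
print("griptop top",[onz("top",T1(*p),.112)[:2] for p in((617,142),(651,142),(614,207),(650,208))])
print("griptop scene",[onz("scene",S1(*p),.112)[:2] for p in((100,110),(168,88),(180,113),(115,140))])
# nose
print("nose tip est", tri(S1(258,115),T1(608,76)))
print("label", [onz("top",T2(*p),.061)[:2] for p in((502,519),)])
print("label corners hi/lo",[onz("top",T2(*p),z)[:2] for p,z in(((470,500),.087),((543,508),.087),((535,537),.035),((462,530),.035))])
print("green front bottom",[onz("top",T2(*p),.0)[:2] for p in((457,531),(557,546))],"top",[onz("top",T2(*p),.115)[:2] for p in((446,474),(572,486))])
print("housing roof", [onz("top",T2(*p),.13)[:2] for p in((455,300),(600,325),(445,365),(580,383),(434,470))], [onz("scene",S2(*p),.13)[:2] for p in((198,332),(235,437),(145,352))])
print("tin",onz("top",(373,218),.04),"mug",onz("top",(424,183),.09),"can",onz("top",(200,214),.168))
print(tri(S2(45,480),T2(502,519)))
print(r.get_obs()["tcp_pos"])
E
```

```text
plate top [array([ 0.5169, -0.2401]), array([ 0.4369, -0.2359]), array([ 0.4339, -0.2972])]
plate scene [array([ 0.435 , -0.2354]), array([ 0.4315, -0.298 ]), array([ 0.5091, -0.3013])]
griptop top [array([ 0.4947, -0.2587]), array([ 0.4953, -0.2802]), array([ 0.4533, -0.2557]), array([ 0.4534, -0.2783])]
griptop scene [array([ 0.4522, -0.258 ]), array([ 0.4928, -0.2618]), array([ 0.4927, -0.2777]), array([ 0.4527, -0.2772])]
nose tip est (array([ 0.5516, -0.2744,  0.0318]), np.float64(0.0027022144551449275))
label [array([0.6   , 0.3016])]
label corners hi/lo [array([0.6091, 0.3247]), array([0.6041, 0.2646]), array([0.5913, 0.2768]), array([0.5956, 0.339 ])]
green front bottom [array([0.6026, 0.3496]), array([0.5918, 0.2621])] top [array([0.6232, 0.3404]), array([0.6161, 0.2386])]
housing roof [array([0.7656, 0.3399]), array([0.7477, 0.221 ]), array([0.71  , 0.3444]), array([0.698 , 0.2347]), array([0.6222, 0.3473])] [array([0.7605, 0.3369]), array([0.7408, 0.2225]), array([0.7096, 0.3354])]
tin [ 0.5352 -0.0941  0.04  ] mug [ 0.6476 -0.255   0.09  ] can [0.5085 0.4487 0.168 ]
(array([0.6025, 0.3043, 0.0438]), np.float64(0.003042185129186476))
[ 0.1825 -0.6496  0.4038]
```

```bash
cat >> h.py <<'E'
np.set_printoptions(precision=4,suppress=True)
def go(p,head=None):
    """shift in tool axes to bring TCP to p, and roll to make tool x head (rad)"""
    o=r.get_obs(); R=cv2.Rodrigues(np.array(o["orientation"]))[0]
    h=np.arctan2(R[1,0],R[0,0]); print("t",o["clock"],"tcp",o["tcp_pos"],"head",h,"tilt",np.arccos(-R[2,2]),"F",o["contact_force"],"w",o["grip_width"],o["gripper_force"])
    if p is not None: print("shift",R.T@(np.array(p)-o["tcp_pos"]),"roll",None if head is None else -(head-h))
E
python3 - <<'E'
from h import *
n=6
im=np.mean([r.grab_frame("top").astype(float) for _ in range(n)],0).astype(np.uint8)
hsv=cv2.cvtColor(im,cv2.COLOR_RGB2HSV); np.save('top_avg.npy',im)
g=cv2.inRange(hsv,(40,90,40),(85,255,255)); g[:, :230]=0; g[:,290:]=0; g[:140]=0; g[210:]=0
ys,xs=np.nonzero(g); print("green bbox",xs.min(),xs.max(),ys.min(),ys.max())
# lowest green px per column, subpixel by saturation
sat=hsv[:,:,1].astype(float)
low=[];hi=[]
for x in range(245,270):
    c=sat[:,x]; yy=np.nonzero(g[:,x])[0]
    if len(yy)==0: continue
    y=yy.max(); m=c[y]/2+c[min(y+3,399)]/2
    for k in range(y-2,y+4):
        if c[k]>=m>c[k+1]: low.append((x,k+(c[k]-m)/(c[k]-c[k+1])))
low=np.array(low); print(low.round(1).tolist())
f=np.polyfit(low[2:-2,0],low[2:-2,1],1); print(f)
for z in(0,.02,.035):
    a=onz("top",(246,np.polyval(f,246)),z);b=onz("top",(268,np.polyval(f,268)),z); d=a-b; print(z,a,b,"psi",np.arctan2(-d[0],d[1]))
k=cv2.resize(im[150:210,230:330],(800,480),interpolation=cv2.INTER_CUBIC); cv2.imwrite('pics/z2.png',k[:,:,::-1])
E
```

```text
green bbox 241 278 156 200
[[245.0, 196.8], [246.0, 197.0], [247.0, 197.6], [248.0, 197.7], [249.0, 197.8], [250.0, 197.7], [251.0, 197.8], [252.0, 198.0], [253.0, 198.3], [254.0, 198.6], [255.0, 198.6], [256.0, 198.7], [257.0, 198.9], [258.0, 199.2], [259.0, 199.6], [260.0, 199.7], [261.0, 199.7], [262.0, 199.7], [263.0, 199.8], [264.0, 200.1], [265.0, 200.1], [266.0, 200.6], [267.0, 200.6], [268.0, 200.7], [269.0, 200.8]]
[  0.162  157.3491]
0 [0.6033 0.3421 0.    ] [0.5929 0.2651 0.    ] psi -0.13487818191121687
0.02 [0.5988 0.3386 0.02  ] [0.5885 0.2626 0.02  ] psi -0.13487818191121642
0.035 [0.5953 0.3359 0.035 ] [0.5851 0.2607 0.035 ] psi -0.13487818191121664
```

View pics/z2.png

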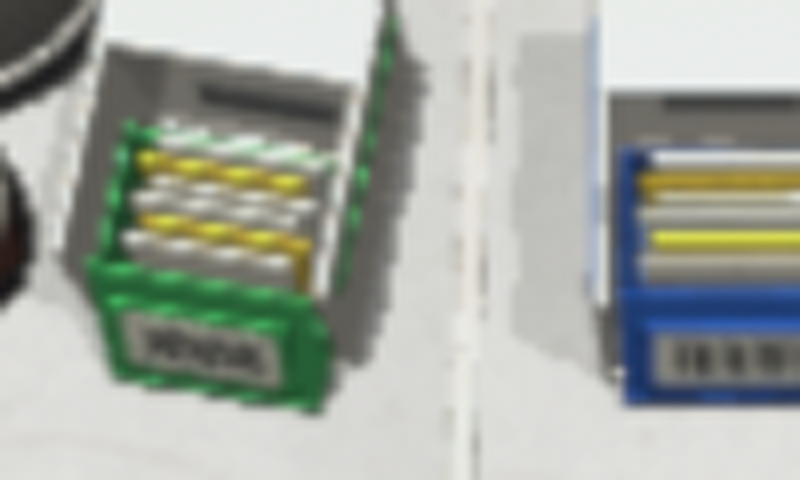

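```bash
python3 -c "
from h import *
go([.474,-.2685,.32],-.052)"
```

```text
t 0.4 tcp [ 0.1825 -0.6498  0.4045] head 0.2737428201422021 tilt 0.00030634214620508366 F [-0.1629 -0.5222  0.0125] w 0.08556390120899392 0.0
shift [ 0.3837 -0.2883  0.0846] roll 0.32574282014220207
```

The crop shows the green front's lower edge running from (112,378) to (322,412), so its yaw is about -0.135 rad. The label centre is near (202,354). Moving over the scanner now.

Request:
carry_out(
  moves=[
    [0.384, -0.288, 0.085, 0.326, 0.085],
    [0.384, -0.288, 0.085, 0.326, 0.085],
    [0.384, -0.288, 0.085, 0.326, 0.085],
    [0.384, -0.288, 0.085, 0.326, 0.085],
    [0.384, -0.288, 0.085, 0.326, 0.085],
    [0.384, -0.288, 0.085, 0.326, 0.085],
    [0.384, -0.288, 0.085, 0.326, 0.085],
    [0.384, -0.288, 0.085, 0.326, 0.085],
  ],
  force=20,
)

```text
clock: 1.2
tcp_pos: [0.4229, -0.3355, 0.335]
orientation: [3.14, -0.082, 0.001]
contact_force: [0.2, -0.8, 1.1]
grip_width: 0.0852
gripper_force: 0.0
```

```bash
python3 - <<'E'
from h import *
go([.474,-.2685,.238],-.052)
im=np.load('top_avg.npy'); hsv=cv2.cvtColor(im,cv2.COLOR_RGB2HSV)
sub=hsv[186:200,243:268]; m=(sub[:,:,1]<80).astype(np.uint8)
n,l,s,c=cv2.connectedComponentsWithStats(m,connectivity=4)
for i in range(1,n):
    if s[i,4]>15: print(s[i],c[i]+[243,186],onz("top",c[i]+[243,186],.061))
E
```

```text
t 1.2 tcp [ 0.4229 -0.3355  0.335 ] head -0.052436851076210024 tilt 0.0008686864655806378 F [ 0.1594 -0.782   1.0929] w 0.08521590060874455 0.0
shift [ 0.0474 -0.0696  0.097 ] roll -0.0004368510762100264
[  2   3  20  10 139] [254.6475 193.4245] [0.6032 0.3033 0.061 ]
[ 0  7 16  7 34] [248.0294 197.9412] [0.5871 0.3244 0.061 ]
```

Request:
carry_out(
  moves=[
    [0.047, -0.07, 0.0, 0.0, 0.085],
    [0.047, -0.07, 0.0, 0.0, 0.085],
    [0.047, -0.07, 0.02, 0.0, 0.085],
    [0.047, -0.07, 0.02, 0.0, 0.085],
    [0.047, -0.07, 0.02, 0.0, 0.085],
    [0.047, -0.07, 0.02, 0.0, 0.085],
    [0.047, -0.07, 0.02, 0.0, 0.085],
    [0.047, -0.07, 0.02, 0.0, 0.085],
  ],
)

```text
clock: 2.0
tcp_pos: [0.4724, -0.2704, 0.3155]
orientation: [3.14, -0.084, 0.001]
contact_force: [0.3, -0.6, -0.9]
grip_width: 0.085
gripper_force: 0.0
```

```bash
python3 - <<'E'
from h import *
go([.474,-.2685,.238],-.052)
f=r.grab_frame("top"); g=r.grab_frame("scene")
a=np.hstack([cv2.resize(g[255:335,300:400],(400,320),interpolation=cv2.INTER_CUBIC),cv2.resize(f[180:260,370:470],(400,320),interpolation=cv2.INTER_CUBIC)])
cv2.imwrite('pics/z3.png',a[:,:,::-1])
E
```

```text
t 2.0 tcp [ 0.4724 -0.2704  0.3155] head -0.05355643107302095 tilt 0.0009122829353421252 F [ 0.2637 -0.6065 -0.9056] w 0.0849785118973491 0.0
shift [ 0.0015 -0.002   0.0775] roll -0.0015564310730209543
```

View pics/z3.png

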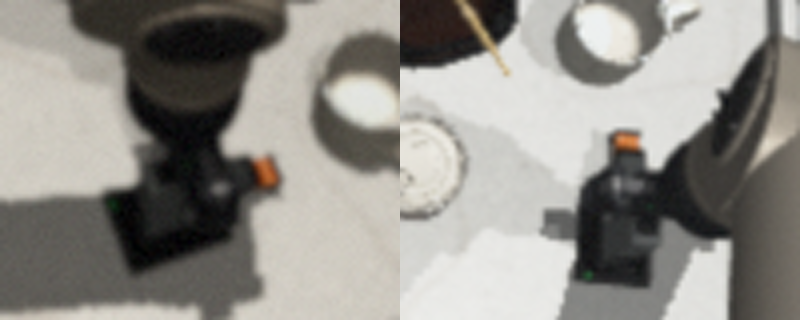

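The gripper is above the scanner and the nose is visible at crop (265,172) / (627,140). Descending, then closing gently.

Request:
carry_out(
  moves=[
    [0.0015, -0.002, 0.02, 0, 0.085],
    [0.0015, -0.002, 0.05, 0, 0.085],
    [0.0015, -0.002, 0.07, 0, 0.085],
    [0.0015, -0.002, 0.0795, 0, 0.085],
    [0.0015, -0.002, 0.0795, 0, 0.085],
    [0.0015, -0.002, 0.0795, 0, 0.05],
    [0.0015, -0.002, 0.0795, 0, 0.03],
    [0.0015, -0.002, 0.0795, 0, 0.018],
  ],
  force=20,
)

```text
clock: 2.9
tcp_pos: [0.4746, -0.268, 0.2365]
orientation: [3.14, -0.082, 0.003]
contact_force: [-0.2, 0.3, -0.7]
grip_width: 0.0433
gripper_force: 0.0
```

Request:
carry_out(
  moves=[
    [0, 0, 0, 0, 0.01],
    [0, 0, 0, 0, 0.01],
    [0, 0, 0, 0, 0.01],
    [0, 0, 0, 0, 0.01],
    [0, 0, 0, 0, 0.01],
    [0, 0, 0, 0, 0.01],
    [0, 0, 0, 0, 0.01],
    [0, 0, 0, 0, 0.01],
  ],
  force=20,
)

```text
clock: 3.7
tcp_pos: [0.4744, -0.2679, 0.2362]
orientation: [3.14, -0.082, 0.001]
contact_force: [-1.2, 0.8, 4.9]
grip_width: 0.0237
gripper_force: 23.2
```

```bash
python3 -c "
from h import *
go(None)"
```

```text
t 3.7 tcp [ 0.4744 -0.2679  0.2362] head -0.05226830322301023 tilt 0.00098621945425093 F [-1.2191  0.8213  4.8957] w 0.023736452879543114 23.24634611606598
```

Gripped at 23.7 mm wide. The label needs the scanner pitched 20° nose-up, so I'll lever it in the light grip against the dock's rear wall: raise 8 mm, then pull back 24 mm.

Request:
carry_out(
  moves=[
    [0, 0, -0.004, 0, 0.01],
    [0, 0, -0.008, 0, 0.01],
    [-0.005, 0, -0.008, 0, 0.01],
    [-0.009, 0, -0.008, 0, 0.01],
    [-0.013, 0, -0.008, 0, 0.01],
    [-0.017, 0, -0.008, 0, 0.01],
    [-0.021, 0, -0.008, 0, 0.01],
    [-0.024, 0, -0.008, 0, 0.01],
  ],
  force=20,
)

```text
clock: 4.5
tcp_pos: [0.45, -0.2667, 0.2437]
orientation: [3.14, -0.082, 0.001]
contact_force: [3.5, -0.5, 1.3]
grip_width: 0.0237
gripper_force: 20.4
```

```bash
python3 - <<'E'
from h import *
go(None)
f=r.grab_frame("top"); g=r.grab_frame("scene")
def nose(im,b):
    h=cv2.cvtColor(im,cv2.COLOR_RGB2HSV); m=cv2.inRange(h,(3,140,90),(18,255,255)); k=np.zeros_like(m); x,y,w,hh=b; k[y:y+hh,x:x+w]=m[y:y+hh,x:x+w]
    ys,xs=np.nonzero(k); return xs.mean(),ys.mean(),len(xs)
import cv2
s0=cv2.imread('pics/scene0.png')[:,:,::-1].copy(); t0=cv2.imread('pics/top0.png')[:,:,::-1].copy()
for S,T in((s0,t0),(g,f)):
    a=nose(S,(340,270,60,60)); b=nose(T,(405,180,50,60)); print(a,b,tri(a[:2],b[:2]))
a=np.hstack([cv2.resize(g[255:335,300:400],(400,320),interpolation=cv2.INTER_CUBIC),cv2.resize(f[180:260,370:470],(400,320),interpolation=cv2.INTER_CUBIC)])
cv2.imwrite('pics/z4.png',a[:,:,::-1])
E
```

```text
t 4.5 tcp [ 0.45   -0.2667  0.2437] head -0.052393963274799366 tilt 0.0008371346342834488 F [ 3.4676 -0.5255  1.2858] w 0.023683782229509297 20.384185910224915
(np.float64(366.16), np.float64(297.96), 25) (np.float64(426.2307692307692), np.float64(215.15384615384616), 13) (array([ 0.551 , -0.2749,  0.0302]), np.float64(0.002065405492536193))
(np.float64(362.3720930232558), np.float64(295.6279069767442), 43) (np.float64(428.1363636363636), np.float64(217.13636363636363), 22) (array([ 0.5376, -0.2729,  0.062 ]), np.float64(0.003332241168250955))
```

View pics/z4.png

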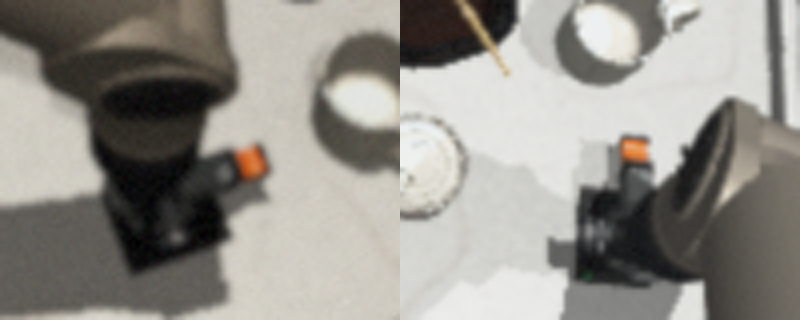

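The nose has risen and now aims about 18° below level (pixels (362,296) scene, (428,217) top). I need 15°, so I'll pull back 4 mm more, then tighten and lift.

Request:
carry_out(
  moves=[
    [-0.001, 0, 0, 0, 0.01],
    [-0.002, 0, 0, 0, 0.01],
    [-0.003, 0, 0, 0, 0.01],
    [-0.004, 0, 0, 0, 0.01],
    [-0.004, 0, 0, 0, 0.01],
    [-0.004, 0, 0, 0, 0.01],
    [-0.004, 0, 0, 0, 0.01],
    [-0.004, 0, 0, 0, 0.01],
  ],
  force=20,
)

```text
clock: 5.4
tcp_pos: [0.4461, -0.2664, 0.2434]
orientation: [3.14, -0.082, -0.0]
contact_force: [2.9, -0.9, 0.9]
grip_width: 0.0239
gripper_force: 20.3
```

Request:
carry_out(
  moves=[
    [0.0, 0, 0, 0, 0.01],
    [0.0, 0, 0, 0, 0.01],
    [0.003, 0, -0.002, 0, 0.01],
    [0.003, 0, -0.02, 0, 0.01],
    [0.003, 0, -0.05, 0, 0.01],
    [0.003, 0, -0.08, 0, 0.01],
    [0.003, 0, -0.1, 0, 0.01],
    [0.003, 0, -0.1, 0, 0.01],
  ],
  force=60,
)

```text
clock: 6.2
tcp_pos: [0.4491, -0.2665, 0.3452]
orientation: [3.14, -0.082, 0.002]
contact_force: [0.6, -0.5, -3.6]
grip_width: 0.0238
gripper_force: 63.3
```

```bash
cat >> h.py <<'E'
def nosepix(n,c,w=35):
    im=np.mean([r.grab_frame(n).astype(float) for _ in range(3)],0).astype(np.uint8)
    h=cv2.cvtColor(im,cv2.COLOR_RGB2HSV); m=cv2.inRange(h,(3,140,90),(18,255,255)); k=np.zeros_like(m); x,y=int(c[0]),int(c[1]); s=np.s_[max(y-w,0):y+w,max(x-w,0):x+w]; k[s]=m[s]
    ys,xs=np.nonzero(k); return np.array((xs.mean(),ys.mean())),len(xs),im
E
python3 - <<'E'
from h import *
go(None); o=r.get_obs(); G=o["tcp_pos"]+[0,0,-.1532]; e=G+[.09,-.005,-.025]
a,na,g=nosepix("scene",proj("scene",e)); b,nb,f=nosepix("top",proj("top",e))
p,er=tri(a,b); d=p-G; print(a,na,b,nb,p,er,"rel",d,"down",np.degrees(np.arctan2(-d[2],np.hypot(*d[:2]))),"yaw",np.arctan2(d[1],d[0]))
def crop(im,e,n): x,y=proj(n,e).astype(int); return cv2.resize(im[y-40:y+40,x-50:x+50],(400,320),interpolation=cv2.INTER_CUBIC)
cv2.imwrite('pics/z5.png',np.hstack([crop(g,e,"scene"),crop(f,e,"top")])[:,:,::-1])
E
```

```text
t 6.2 tcp [ 0.4491 -0.2665  0.3452] head -0.05244893249124946 tilt 0.001486501161665064 F [ 0.5839 -0.5082 -3.6092] w 0.023828175244863293 63.31917338248136
[365.0426 282.7021] 47 [436.4444 211.037 ] 27 [ 0.5377 -0.2718  0.1656] 0.0026465380209462004 rel [ 0.0886 -0.0053 -0.0264] down 16.56247583051884 yaw -0.05925239977604809
```

View pics/z5.png

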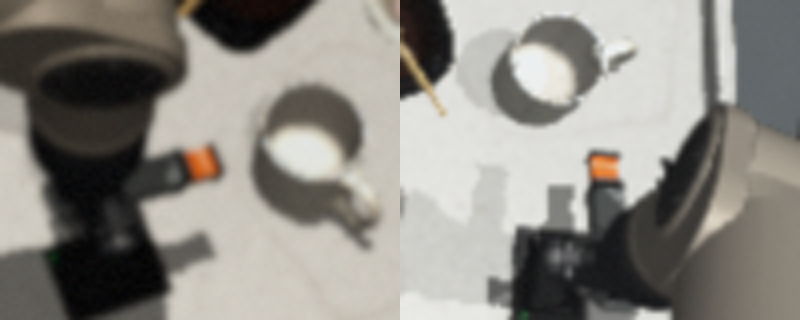

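The scanner hangs cleanly in the gripper with its nose about 16.5° below level (orange at crop (202,163) / (605,167)), and the mug is untouched. Working out the transit.

```bash
python3 -c "
from h import *
go([.4855,.319,.345],-.135)"
```

```text
t 6.5 tcp [ 0.4486 -0.2662  0.3418] head -0.05214245312830589 tilt 0.0034995320212242113 F [ 0.0419 -0.1116 -2.843 ] w 0.023493611406788642 63.31817554294497
shift [ 0.0064 -0.5863 -0.0024] roll 0.08285754687169411
```

Request:
carry_out(
  moves=[
    [0.006, -0.04, -0.01, 0.083, 0.01],
    [0.006, -0.08, -0.015, 0.083, 0.01],
    [0.006, -0.125, -0.015, 0.083, 0.01],
    [0.006, -0.17, -0.015, 0.083, 0.01],
    [0.006, -0.215, -0.015, 0.083, 0.01],
    [0.006, -0.26, -0.015, 0.083, 0.01],
    [0.006, -0.29, -0.015, 0.083, 0.01],
    [0.006, -0.3, -0.015, 0.083, 0.01],
  ],
)

```text
clock: 7.3
tcp_pos: [0.4705, 0.0366, 0.3578]
orientation: [-3.134, 0.203, 0.002]
contact_force: [-1.0, -0.4, -2.8]
grip_width: 0.023
gripper_force: 63.2
```

```bash
python3 -c "
from h import *
go([.4855,.319,.345],-.135)"
```

```text
t 7.3 tcp [0.4705 0.0366 0.3578] head -0.12962977101631498 tilt 0.0017893518905364525 F [-1.0486 -0.3832 -2.801 ] w 0.023031837755842093 63.18010577419727
shift [-0.0217 -0.282   0.0132] roll 0.005370228983685027
```

Request:
carry_out(
  moves=[
    [-0.005, -0.04, 0, 0.005, 0.01],
    [-0.01, -0.085, 0, 0.005, 0.01],
    [-0.014, -0.13, 0, 0.005, 0.01],
    [-0.017, -0.175, 0, 0.005, 0.01],
    [-0.02, -0.22, 0, 0.005, 0.01],
    [-0.022, -0.26, 0, 0.005, 0.01],
    [-0.022, -0.282, 0, 0.005, 0.01],
    [-0.022, -0.282, 0, 0.005, 0.01],
  ],
)

```text
clock: 8.1
tcp_pos: [0.4866, 0.3184, 0.3575]
orientation: [-3.133, 0.213, 0.002]
contact_force: [0.1, -0.4, -1.7]
grip_width: 0.0235
gripper_force: 63.2
```

```bash
python3 -c "
from h import *
go([.4855,.319,.243],-.135)"
```

```text
t 8.1 tcp [0.4866 0.3184 0.3575] head -0.13590200007783132 tilt 0.002125835008313326 F [ 0.1288 -0.4454 -1.684 ] w 0.023465751365424625 63.18515542260557
shift [-0.001  -0.0003  0.1145] roll -0.0009020000778313109
```

Request:
carry_out(
  moves=[
    [-0.001, 0, 0.025, 0, 0.01],
    [-0.001, 0, 0.055, 0, 0.01],
    [-0.001, 0, 0.08, 0, 0.01],
    [-0.001, 0, 0.1, 0, 0.01],
    [-0.001, 0, 0.11, 0, 0.01],
    [-0.001, 0, 0.1145, 0, 0.01],
    [-0.001, 0, 0.1145, 0, 0.01],
    [-0.001, 0, 0.1145, 0, 0.01],
  ],
)

```text
clock: 8.9
tcp_pos: [0.4866, 0.3154, 0.2448]
orientation: [-3.133, 0.221, -0.002]
contact_force: [0.4, -1.0, -1.4]
grip_width: 0.0232
gripper_force: 63.3
```

```bash
python3 - <<'E'
from h import *
go(None); o=r.get_obs(); G=o["tcp_pos"]+[0,0,-.1532]; e=G+[.085,-.012,-.025]
print(proj("scene",e),proj("top",e))
a,na,g=nosepix("scene",proj("scene",e),20); b,nb,f=nosepix("top",proj("top",e),20)
p,er=tri(a,b); d=p-G; print(a,na,b,nb,p,er,"rel",d,"down",np.degrees(np.arctan2(-d[2],np.hypot(*d[:2]))),"yaw",np.arctan2(d[1],d[0]))
def crop(im,e,n): x,y=proj(n,e).astype(int); return cv2.resize(im[y-40:y+40,x-50:x+50],(400,320),interpolation=cv2.INTER_CUBIC)
cv2.imwrite('pics/z6.png',np.hstack([crop(g,e,"scene"),crop(f,e,"top")])[:,:,::-1])
E
```

```text
t 8.9 tcp [0.4866 0.3154 0.2448] head -0.14059658363396657 tilt 0.0014166909181650739 F [ 0.4363 -0.957  -1.4105] w 0.02318430888214334 63.301281143971295
[297.9332 143.6955] [253.8136 202.3127]
[298.6875 143.9062] 32 [254.6 200.4] 25 [0.5756 0.301  0.0676] 0.004418787303796547 rel [ 0.0891 -0.0144 -0.024 ] down 14.888500372401237 yaw -0.1597516486987208
```

View pics/z6.png

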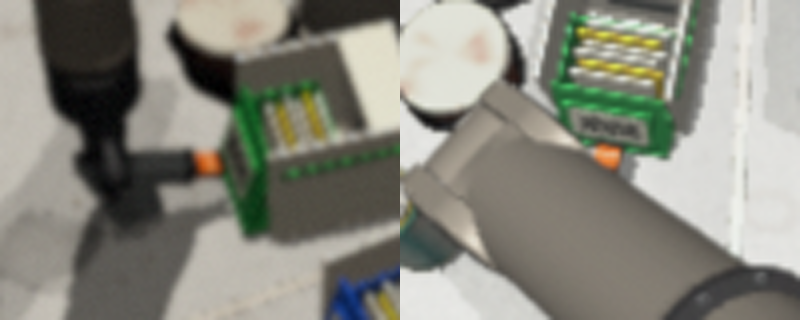

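The nose (orange at crop (207,163)) is about 15 mm short of the label and at its height. The arm sits about 3 mm low in y, so I'll correct that and approach.

```bash
python3 -c "
from h import *
go([.4955,.3175,.243],-.135)"
```

```text
t 9.2 tcp [0.4862 0.3154 0.2445] head -0.14028434778026713 tilt 0.0009082606267265811 F [-0.289  -0.3183 -2.089 ] w 0.023383061193260148 63.30169245487873
shift [ 0.0089 -0.0034  0.0015] roll -0.0052843477802671235
```

Request:
carry_out(
  moves=[
    [0.0, -0.0035, 0.0, -0.005, 0.01],
    [0.002, -0.0035, 0.001, -0.005, 0.01],
    [0.004, -0.0035, 0.001, -0.005, 0.01],
    [0.006, -0.0035, 0.001, -0.005, 0.01],
    [0.008, -0.0035, 0.001, -0.005, 0.01],
    [0.009, -0.0035, 0.001, -0.005, 0.01],
    [0.009, -0.0035, 0.001, -0.005, 0.01],
    [0.009, -0.0035, 0.001, -0.005, 0.01],
  ],
)

```text
clock: 10.0
tcp_pos: [0.4955, 0.3175, 0.2429]
orientation: [3.134, -0.212, -0.0]
contact_force: [0.1, 1.4, -3.3]
grip_width: 0.0234
gripper_force: 63.3
```

```bash
python3 -c "
from h import *
go([.4955,.3175,.243],-.135)"
```

```text
t 10.0 tcp [0.4955 0.3175 0.2429] head -0.13524438462984423 tilt 9.32349723741914e-05 F [ 0.0534  1.407  -3.3457] w 0.023406966629603183 63.30135269281513
shift [ 0.      0.     -0.0001] roll -0.0002443846298442187
```

Request:
carry_out(
  moves=[
    [0.003, 0, 0, 0, 0.01],
    [0.007, 0, 0, 0, 0.01],
    [0.011, 0, 0, 0, 0.01],
    [0.015, 0, 0, 0, 0.01],
    [0.019, 0, 0, 0, 0.01],
    [0.023, 0, 0, 0, 0.01],
    [0.026, 0, 0, 0, 0.01],
    [0.026, 0, 0, 0, 0.01],
  ],
)

```text
clock: 10.8
tcp_pos: [0.5219, 0.3138, 0.243]
orientation: [-3.134, 0.213, -0.001]
contact_force: [0.8, -1.3, -3.0]
grip_width: 0.0234
gripper_force: 63.2
```

```bash
python3 -c "
from h import *
go([.4955,.3175,.243],-.135)
im=r.grab_frame('top'); g=r.grab_frame('scene')
def crop(im,x,y): return cv2.resize(im[y-40:y+40,x-50:x+50],(400,320),interpolation=cv2.INTER_CUBIC)
cv2.imwrite('pics/z7.png',np.hstack([crop(g,310,140),crop(im,258,185)])[:,:,::-1])"
```

```text
t 10.8 tcp [0.5219 0.3138 0.243 ] head -0.1358391308145602 tilt 0.00071303402682991 F [ 0.7518 -1.2584 -2.9661] w 0.02337466432693699 63.24415697161362
shift [-0.0267 -0.0001 -0.    ] roll -0.0008391308145601906
```

View pics/z7.png

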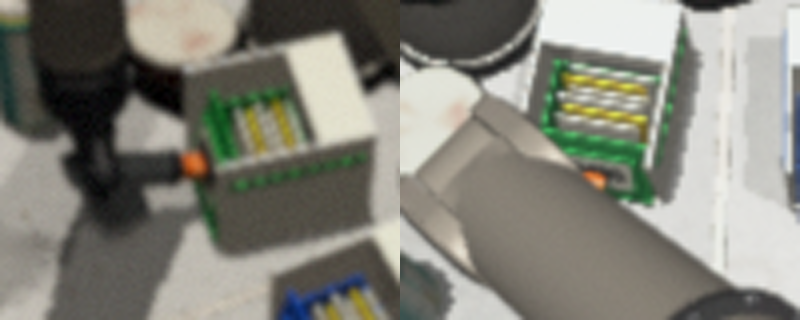

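The tray front has slid into the housing and the nose is still out, centred on the label (nose about (595,180) in the top crop). Advancing in 6 mm steps with averaged force.

Request:
carry_out(
  moves=[
    [0.001, 0, 0, 0, 0.01],
    [0.002, 0, 0, 0, 0.01],
    [0.003, 0, 0, 0, 0.01],
    [0.004, 0, 0, 0, 0.01],
    [0.005, 0, 0, 0, 0.01],
    [0.006, 0, 0, 0, 0.01],
    [0.006, 0, 0, 0, 0.01],
    [0.006, 0, 0, 0, 0.01],
  ],
)

```text
clock: 11.7
tcp_pos: [0.5274, 0.3132, 0.243]
orientation: [3.134, -0.212, 0.0]
contact_force: [-0.7, -0.0, -2.7]
grip_width: 0.0233
gripper_force: 63.3
```

```bash
cat >> h.py <<'E'
def force(n=6):
    F=[]
    for _ in range(n): r.grab_frame("scene"); F.append(r.get_obs()["contact_force"])
    F=np.array(F); u=np.array([np.cos(-.135),np.sin(-.135),0]); print("F",F.mean(0),"along",F.mean(0)@u,"sd",F.std(0)@abs(u))
    go(None)
E
python3 -c "
from h import *
force()"
```

```text
F [-0.7202 -0.4245 -2.6454] along -0.6565120789162667 sd 0.44490868546681106
t 12.0 tcp [0.5273 0.3132 0.243 ] head -0.13526972196805934 tilt 0.0003171566917884105 F [-0.6433 -0.8903 -2.4106] w 0.023674938320767117 63.251281277018805
```

Request:
carry_out(
  moves=[
    [0.001, 0, 0, 0, 0.01],
    [0.002, 0, 0, 0, 0.01],
    [0.003, 0, 0, 0, 0.01],
    [0.004, 0, 0, 0, 0.01],
    [0.005, 0, 0, 0, 0.01],
    [0.006, 0, 0, 0, 0.01],
    [0.006, 0, 0, 0, 0.01],
    [0.006, 0, 0, 0, 0.01],
  ],
)

```text
clock: 12.8
tcp_pos: [0.5329, 0.3125, 0.2428]
orientation: [3.134, -0.212, -0.001]
contact_force: [-2.2, -0.7, -3.1]
grip_width: 0.0235
gripper_force: 63.2
```

```bash
python3 -c "
from h import *
force()"
```

```text
F [-2.7304  0.2511 -3.0328] along -2.73936810599282 sd 0.22246124140390228
t 13.1 tcp [0.533  0.3125 0.2429] head -0.13502690182106125 tilt 0.0002969873022120941 F [-2.7869 -0.1261 -3.1112] w 0.023303453990475856 63.239200957853754
```

The stop has been met (2.7 N, so about 2 mm in). I'll push 4 mm more along the nose axis.

Request:
carry_out(
  moves=[
    [0.001, 0, 0.0003, 0, 0.01],
    [0.002, 0, 0.0005, 0, 0.01],
    [0.003, 0, 0.0008, 0, 0.01],
    [0.004, 0, 0.001, 0, 0.01],
    [0.004, 0, 0.001, 0, 0.01],
    [0.004, 0, 0.001, 0, 0.01],
    [0.004, 0, 0.001, 0, 0.01],
    [0.004, 0, 0.001, 0, 0.01],
  ],
)

```text
clock: 13.9
tcp_pos: [0.5368, 0.312, 0.2418]
orientation: [3.134, -0.212, -0.001]
contact_force: [-4.6, -0.5, -1.2]
grip_width: 0.023
gripper_force: 63.3
```

```bash
python3 -c "
from h import *
force()
im=r.grab_frame('top'); g=r.grab_frame('scene')
def crop(im,x,y): return cv2.resize(im[y-30:y+30,x-38:x+37],(400,320),interpolation=cv2.INTER_CUBIC)
cv2.imwrite('pics/z8.png',np.hstack([crop(g,310,140),crop(im,258,185)])[:,:,::-1])"
```

```text
F [-5.481   0.419  -1.8395] along -5.487535794837755 sd 0.6096851935962738
t 14.2 tcp [0.5368 0.312  0.2418] head -0.13500596585695757 tilt 0.0008870581599047065 F [-5.9064  0.1619 -1.5821] w 0.023418401368157912 63.256678796045094
```

View pics/z8.png

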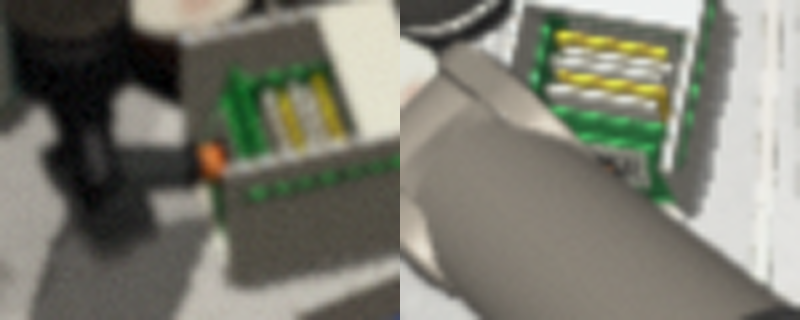

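The force slope (0.69 N/mm) matches the spring: 5.5 N, about 6 mm in. The nose is visibly shortened at crop (212,160) and pressed on the label. Holding.

Request:
carry_out(
  moves=[
    [0, 0, 0, 0, 0.01],
    [0, 0, 0, 0, 0.01],
    [0, 0, 0, 0, 0.01],
    [0, 0, 0, 0, 0.01],
    [0, 0, 0, 0, 0.01],
    [0, 0, 0, 0, 0.01],
    [0, 0, 0, 0, 0.01],
    [0, 0, 0, 0, 0.01],
  ],
)

```text
clock: 15.1
tcp_pos: [0.5367, 0.312, 0.2419]
orientation: [3.134, -0.212, -0.001]
contact_force: [-5.6, -0.1, -2.5]
grip_width: 0.0236
gripper_force: 63.3
```

Request:
carry_out(
  moves=[
    [0, 0, 0, 0, 0.01],
    [0, 0, 0, 0, 0.01],
    [0, 0, 0, 0, 0.01],
    [0, 0, 0, 0, 0.01],
    [0, 0, 0, 0, 0.01],
    [0, 0, 0, 0, 0.01],
    [0, 0, 0, 0, 0.01],
    [0, 0, 0, 0, 0.01],
  ],
)

```text
clock: 15.9
tcp_pos: [0.5368, 0.312, 0.2419]
orientation: [3.134, -0.212, -0.001]
contact_force: [-5.5, 1.1, -2.6]
grip_width: 0.0235
gripper_force: 63.3
```

```bash
python3 -c "
from h import *
force()
# nose + label check, scene/top
o=r.get_obs(); G=o['tcp_pos']+[0,0,-.1532]; e=G+[.09,-.012,-.025]
a,na,g=nosepix('scene',proj('scene',e),18); print(a,na,proj('scene',e), proj('scene',G+[.0905,-.0123,-.026]))
# ray at plane through nose: intersect with vertical plane y = G.y-0.0122
oo,d=ray('scene',a); k=(G[1]-.0115-oo[1])/d[1]; print(oo+k*d-G)"
```

```text
F [-5.1608  0.4066 -1.9743] along -5.168601381533225 sd 0.4678366564985669
t 16.2 tcp [0.5368 0.312  0.2418] head -0.1349330281512093 tilt 0.0008800730552826104 F [-4.7175  1.0689 -1.9524] w 0.023586352186365688 63.2573296555767
[311.24 139.32] 25 [313.0044 139.6965] [313.1742 139.8845]
[ 0.0836 -0.0115 -0.0199]
```

The hold is done at a steady ~5.3 N. Retreating.

Request:
carry_out(
  moves=[
    [-0.003, 0, -0.001, 0, 0.01],
    [-0.01, 0, -0.001, 0, 0.01],
    [-0.02, 0, -0.001, 0, 0.01],
    [-0.035, 0, -0.001, 0, 0.01],
    [-0.055, 0, -0.01, 0, 0.01],
    [-0.065, 0, -0.04, 0, 0.01],
    [-0.065, 0, -0.08, 0, 0.01],
    [-0.065, 0, -0.115, 0, 0.01],
  ],
)

```text
clock: 17.15
tcp_pos: [0.4713, 0.321, 0.3586]
orientation: [-3.134, 0.21, -0.001]
contact_force: [1.1, 1.5, -3.0]
grip_width: 0.0235
gripper_force: 63.1
```

```bash
python3 -c "
from h import *
go([.4486,-.2665,.36],-.052)"
```

```text
t 17.15 tcp [0.4713 0.321  0.3586] head -0.13369161197964463 tilt 0.0007776909344927299 F [ 1.0546  1.4625 -3.0277] w 0.02352825212053618 63.09936068021496
shift [ 0.0558  0.5853 -0.0015] roll -0.08169161197964464
```

Request:
carry_out(
  moves=[
    [0.004, 0.04, 0, -0.08, 0.01],
    [0.008, 0.085, 0, -0.08, 0.01],
    [0.012, 0.13, 0, -0.08, 0.01],
    [0.017, 0.175, 0, -0.08, 0.01],
    [0.021, 0.22, 0, -0.08, 0.01],
    [0.025, 0.265, 0, -0.08, 0.01],
    [0.029, 0.305, 0, -0.08, 0.01],
    [0.03, 0.32, 0, -0.08, 0.01],
  ],
)

```text
clock: 17.95
tcp_pos: [0.458, -0.0045, 0.357]
orientation: [3.138, -0.095, 0.001]
contact_force: [0.1, 0.3, -3.8]
grip_width: 0.0235
gripper_force: 63.2
```

```bash
python3 -c "
from h import *
go([.4486,-.2665,.36],-.052)"
```

```text
t 17.95 tcp [ 0.458  -0.0045  0.357 ] head -0.060462875083191925 tilt 0.002246497788362091 F [ 0.105   0.2546 -3.84  ] w 0.023513726800426366 63.17396268325709
shift [ 0.0065  0.2621 -0.0024] roll -0.008462875083191927
```

Request:
carry_out(
  moves=[
    [0.001, 0.04, 0, -0.006, 0.01],
    [0.002, 0.085, 0, -0.006, 0.01],
    [0.003, 0.13, 0, -0.006, 0.01],
    [0.004, 0.175, 0, -0.006, 0.01],
    [0.005, 0.22, 0, -0.006, 0.01],
    [0.006, 0.25, 0, -0.006, 0.01],
    [0.0065, 0.262, 0, -0.006, 0.01],
    [0.0065, 0.262, 0, -0.006, 0.01],
  ],
)

```text
clock: 18.75
tcp_pos: [0.4507, -0.2634, 0.357]
orientation: [3.14, -0.081, 0.0]
contact_force: [0.0, 0.1, -2.3]
grip_width: 0.0235
gripper_force: 63.2
```

```bash
python3 -c "
from h import *
go([.4486,-.2665,.26],-.052)
o=r.get_obs(); G=o['tcp_pos']+[0,0,-.1532]; e=G+[.09,-.005,-.025]
a,na,g=nosepix('scene',proj('scene',e)); b,nb,f=nosepix('top',proj('top',e))
p,er=tri(a,b); d=p-G; print(p,er,'rel',d,'down',np.degrees(np.arctan2(-d[2],np.hypot(*d[:2]))),'yaw',np.arctan2(d[1],d[0]))
go([.4486,-.2665,.27],-.052)"
```

```text
t 18.75 tcp [ 0.4507 -0.2634  0.357 ] head -0.051896182313681455 tilt 0.0007326923251869099 F [ 0.0401  0.0951 -2.2924] w 0.023460389512286985 63.160848031686555
shift [-0.002   0.0032  0.097 ] roll 0.00010381768631854277
[ 0.5409 -0.2663  0.1763] 0.002993511018720269 rel [ 0.0902 -0.0029 -0.0275] down 16.953481672627618 yaw -0.03226077269312929
t 19.05 tcp [ 0.4517 -0.2608  0.357 ] head -0.04655712400283494 tilt 0.00042660542460689553 F [ 0.2957 -0.1489 -2.7274] w 0.02318497210545796 63.16088379365296
shift [-0.0028  0.0059  0.087 ] roll 0.005442875997165059
```

Request:
carry_out(
  moves=[
    [-0.003, 0.005, 0.02, 0.004, 0.01],
    [-0.003, 0.005, 0.05, 0.004, 0.01],
    [-0.003, 0.005, 0.07, 0.004, 0.01],
    [-0.003, 0.005, 0.075, 0.004, 0.01],
    [-0.003, 0.005, 0.075, 0.004, 0.01],
    [-0.003, 0.005, 0.075, 0.004, 0.01],
    [-0.003, 0.005, 0.075, 0.004, 0.01],
    [-0.003, 0.005, 0.075, 0.004, 0.01],
  ],
)

```text
clock: 19.85
tcp_pos: [0.4484, -0.2674, 0.2829]
orientation: [3.14, -0.084, 0.003]
contact_force: [0.2, 0.8, -2.8]
grip_width: 0.0235
gripper_force: 63.2
```

```bash
python3 -c "
from h import *
go([.4486,-.2665,.2445],-.052)"
```

```text
t 19.85 tcp [ 0.4484 -0.2674  0.2829] head -0.0532100504388621 tilt 0.001841161725315024 F [ 0.161   0.7997 -2.7678] w 0.02348845000280866 63.213744564737894
shift [ 0.     -0.001   0.0384] roll -0.0012100504388621036
```

Request:
carry_out(
  moves=[
    [0, -0.001, 0.006, -0.001, 0.01],
    [0, -0.001, 0.012, -0.001, 0.01],
    [0, -0.001, 0.018, -0.001, 0.01],
    [0, -0.001, 0.024, -0.001, 0.01],
    [0, -0.001, 0.03, -0.001, 0.01],
    [0, -0.001, 0.034, -0.001, 0.01],
    [0, -0.001, 0.037, -0.001, 0.01],
    [0, -0.001, 0.037, -0.001, 0.01],
  ],
)

```text
clock: 20.65
tcp_pos: [0.448, -0.2662, 0.2445]
orientation: [-3.14, 0.082, 0.001]
contact_force: [0.1, 0.3, -2.8]
grip_width: 0.0232
gripper_force: 63.2
```

```bash
python3 -c "
from h import *
go([.478,-.268,.2415],-.052)"
```

```text
t 20.65 tcp [ 0.448  -0.2662  0.2445] head -0.05222465863861877 tilt 0.0007769609233580912 F [ 0.115   0.2694 -2.7808] w 0.02318632059552392 63.213816047969914
shift [0.03   0.0002 0.003 ] roll -0.00022465863861877156
```

It went in without touching. Now a light grip, and pushing forward to swing it upright against the front wall.

Request:
carry_out(
  moves=[
    [0, 0, 0, 0, 0.01],
    [0, 0, 0, 0, 0.01],
    [0.005, 0, 0, 0, 0.01],
    [0.01, 0, 0, 0, 0.01],
    [0.015, 0, 0, 0, 0.01],
    [0.019, 0, 0.0, 0, 0.01],
    [0.023, 0, 0.0, 0, 0.01],
    [0.026, 0, 0.0, 0, 0.01],
  ],
  force=20,
)

```text
clock: 21.45
tcp_pos: [0.4697, -0.2679, 0.2452]
orientation: [-3.138, 0.085, 0.022]
contact_force: [-25.2, 4.9, 37.6]
grip_width: 0.0235
gripper_force: 68.5
```

Request:
carry_out(
  moves=[
    [0.001, 0, 0, 0, 0.01],
    [0.002, 0, 0, 0, 0.01],
    [0.003, 0, 0, 0, 0.01],
    [0.004, 0, 0, 0, 0.01],
    [0.004, 0, 0, 0, 0.01],
    [0.004, 0, 0, 0, 0.01],
    [0.004, 0, 0, 0, 0.01],
    [0.004, 0, 0, 0, 0.01],
  ],
  force=20,
)

```text
clock: 22.25
tcp_pos: [0.4746, -0.2681, 0.2463]
orientation: [-3.139, 0.085, 0.016]
contact_force: [-20.7, 4.5, 30.5]
grip_width: 0.023
gripper_force: 67.5
```

```bash
python3 -c "
from h import *
go([.474,-.268,.2365],-.052)
o=r.get_obs(); G=o['tcp_pos']+[0,0,-.1532]; e=G+[.077,-.005,-.053]
a,na,g=nosepix('scene',proj('scene',e),25); b,nb,f=nosepix('top',proj('top',e),25)
p,er=tri(a,b); d=p-G; print(p,er,'rel',d,'down',np.degrees(np.arctan2(-d[2],np.hypot(*d[:2]))),'yaw',np.arctan2(d[1],d[0]))
go([.474,-.268,.2365],-.052)"
```

```text
t 22.25 tcp [ 0.4746 -0.2681  0.2463] head -0.054074180258750375 tilt 0.010375843170696118 F [-20.6698   4.4903  30.5061] w 0.023033265368983372 67.4775116155594
shift [-0.0005 -0.0001  0.0098] roll -0.002074180258750377
[ 0.5584 -0.2732  0.0632] 0.0025238676317458015 rel [ 0.0838 -0.0051 -0.0299] down 19.59417790252194 yaw -0.06019127650970839
t 22.55 tcp [ 0.4745 -0.2682  0.2463] head -0.05403360091371629 tilt 0.010361290572774634 F [-19.8476   5.1014  30.1845] w 0.023267603065510085 67.47708237532947
shift [-0.0005 -0.0001  0.0098] roll -0.0020336009137162936
```

The fingers kept ~67 N, so the scanner jammed on the front wall's lip rather than pivoting. Backing off.

Request:
carry_out(
  moves=[
    [-0.004, 0, 0, 0, 0.01],
    [-0.008, 0, 0, 0, 0.01],
    [-0.012, 0, 0, 0, 0.01],
    [-0.016, 0, 0, 0, 0.01],
    [-0.02, 0, 0, 0, 0.01],
    [-0.02, 0, 0, 0, 0.01],
    [-0.02, 0, 0, 0, 0.01],
    [-0.02, 0, 0, 0, 0.01],
  ],
  force=20,
)

```text
clock: 23.35
tcp_pos: [0.4583, -0.2668, 0.2449]
orientation: [-3.141, 0.082, -0.0]
contact_force: [-0.2, -0.1, -2.5]
grip_width: 0.0235
gripper_force: 63.4
```

```bash
python3 -c "
from h import *
go([.457,-.267,.24],-.052)
o=r.get_obs(); G=o['tcp_pos']+[0,0,-.1532]; e=G+[.085,-.005,-.033]
a,na,g=nosepix('scene',proj('scene',e),25); b,nb,f=nosepix('top',proj('top',e),25)
p,er=tri(a,b); d=p-G; print(p,er,'rel',d,'down',np.degrees(np.arctan2(-d[2],np.hypot(*d[:2]))),'yaw',np.arctan2(d[1],d[0]))
go([.457,-.267,.24],-.052)"
```

```text
t 23.35 tcp [ 0.4583 -0.2668  0.2449] head -0.05212724185873039 tilt 0.0001649174806587784 F [-0.1779 -0.1297 -2.5378] w 0.023492072225480713 63.36719748076888
shift [-0.0013  0.0002  0.0049] roll -0.0001272418587303925
[ 0.5445 -0.2727  0.0613] 0.0032998620301472625 rel [ 0.0862 -0.0059 -0.0304] down 19.387964899492538 yaw -0.06866062839495897
t 23.65 tcp [ 0.4582 -0.2668  0.245 ] head -0.0521894395713742 tilt 0.00010587199426026409 F [ 0.1344 -0.164  -3.0908] w 0.02339528008593838 63.36833464105332
shift [-0.0012  0.0002  0.005 ] roll -0.00018943957137420447
```

Free again, tilted about 15°. Lowering 5 mm to near the floor.

Request:
carry_out(
  moves=[
    [-0.001, 0, 0.001, 0, 0.01],
    [-0.001, 0, 0.002, 0, 0.01],
    [-0.001, 0, 0.003, 0, 0.01],
    [-0.001, 0, 0.004, 0, 0.01],
    [-0.001, 0, 0.005, 0, 0.01],
    [-0.001, 0, 0.005, 0, 0.01],
    [-0.001, 0, 0.005, 0, 0.01],
    [-0.001, 0, 0.005, 0, 0.01],
  ],
  force=20,
)

```text
clock: 24.45
tcp_pos: [0.4571, -0.2667, 0.24]
orientation: [3.141, -0.082, 0.0]
contact_force: [-0.3, 1.4, -2.5]
grip_width: 0.0235
gripper_force: 63.4
```

Request:
carry_out(
  moves=[
    [0, 0, 0, 0, 0.026],
    [0, 0, 0, 0, 0.028],
    [0, 0, 0, 0, 0.03],
    [0, 0, 0, 0, 0.03],
    [0, 0, 0, 0, 0.03],
    [0, 0, 0, 0, 0.03],
    [0, 0, 0, 0, 0.03],
    [0, 0, 0, 0, 0.03],
  ],
  force=20,
)

```text
clock: 25.25
tcp_pos: [0.4571, -0.2668, 0.24]
orientation: [3.14, -0.082, 0.0]
contact_force: [0.1, -0.2, 0.1]
grip_width: 0.0302
gripper_force: 0.0
```

```bash
python3 -c "
from h import *
G=np.array([.474,-.2685,.083]); e=G+[.077,-.005,-.045]
a,na,g=nosepix('scene',proj('scene',e),25); b,nb,f=nosepix('top',proj('top',e),25)
p,er=tri(a,b); d=p-G; print(p,er,'rel',d,'down',np.degrees(np.arctan2(-d[2],np.hypot(*d[:2]))),'yaw',np.arctan2(d[1],d[0]))
go([.457,-.267,.24],-.052)"
```

```text
[ 0.5515 -0.2737  0.0273] 0.003147914445997416 rel [ 0.0775 -0.0052 -0.0557] down 35.65181260600268 yaw -0.06728423928372938
t 25.55 tcp [ 0.4571 -0.2668  0.24  ] head -0.05230907189060179 tilt 2.5178813557962594e-05 F [-0.4608  1.2021  0.4163] w 0.030055621701864366 0.0
shift [-0.0001  0.0002 -0.    ] roll -0.00030907189060179474
```

Once released, the scanner stood upright: the nose is back at (0.5515, -0.274), matching its start. Opening and withdrawing upward.

Request:
carry_out(
  moves=[
    [0, 0, 0, 0, 0.05],
    [0, 0, 0, 0, 0.085],
    [0, 0, 0, 0, 0.085],
    [0, 0, 0, 0, 0.085],
    [0, 0, 0, 0, 0.085],
    [0, 0, -0.01, 0, 0.085],
    [0, 0, -0.03, 0, 0.085],
    [0, 0, -0.06, 0, 0.085],
  ],
)

```text
clock: 26.35
tcp_pos: [0.4566, -0.2665, 0.3]
orientation: [-3.139, 0.082, 0.004]
contact_force: [-0.3, -0.3, 0.5]
grip_width: 0.085
gripper_force: 0.0
```

Request:
carry_out(
  moves=[
    [0, 0, -0.04, 0, 0.085],
    [-0.03, 0.02, -0.08, 0, 0.085],
    [-0.06, 0.05, -0.1, 0, 0.085],
    [-0.09, 0.09, -0.1, 0, 0.085],
    [-0.12, 0.13, -0.1, 0, 0.085],
    [-0.15, 0.17, -0.1, 0, 0.085],
    [-0.15, 0.2, -0.1, 0, 0.085],
    [-0.15, 0.2, -0.1, 0, 0.085],
  ],
)

```text
clock: 27.15
tcp_pos: [0.2944, -0.4624, 0.401]
orientation: [3.137, -0.092, 0.001]
contact_force: [0.3, 1.5, -0.1]
grip_width: 0.085
gripper_force: 0.0
```

```bash
python3 - <<'E'
from h import *
go(None)
G=np.array([.474,-.2685,.083]); e=G+[.077,-.005,-.045]
a,na,g=nosepix('scene',proj('scene',e),25); b,nb,f=nosepix('top',proj('top',e),25)
p,er=tri(a,b); print(a,na,b,nb,p,er)
def crop(im,x,y,w,h,W,H): return cv2.resize(im[y:y+h,x:x+w],(W,H),interpolation=cv2.INTER_CUBIC)
top=np.hstack([crop(g,315,275,80,60,400,300),crop(f,385,200,80,60,400,300)])
cv2.imwrite('pics/z9.png',np.vstack([top,crop(f,180,130,270,100,800,296)])[:,:,::-1])
E
```

```text
t 27.15 tcp [ 0.2944 -0.4624  0.401 ] head -0.05878629271228858 tilt 0.0029526901853405697 F [ 0.2595  1.4838 -0.147 ] w 0.08497732703255953 0.0
[365.7037 297.7407] 27 [425.2941 215.2941] 17 [ 0.551  -0.2727  0.0263] 0.0023337594863698354
```

View pics/z9.png

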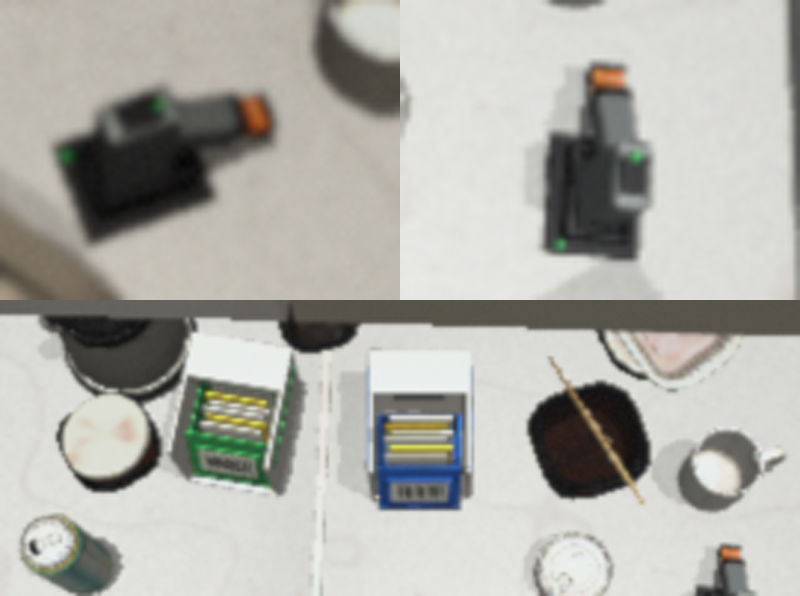

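The scanner stands in its dock exactly as it did at the start, with its nose at (258,115) / (608,76). The green tray is pushed in, and the blue tray, can, mug and tin are unmoved. Handing in.

```bash
python3 -c "
from bench import r
print(r.hand_in())"
```

```text
the job is handed in; nothing more can be done
None
```

I've handed in the job with no verdict shown: the nose was held about half way in (about 5.3 N) on the green label for roughly two seconds, and the scanner is upright in its rest. The green tray is pushed in, the other objects look unmoved, and on the way back the scanner briefly jammed on the dock's front lip (wrist force under 50 N).

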